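# Lock the slide case: throw the barrel bolt and drop its handle into the keeper notch

### The job

Lock the two-leaf slide case: lift the barrel bolt's handle out of its parked position, slide the bolt across until the handle meets the notch in the keeper plate, and turn the handle fully down into that notch. The plate was fitted by hand, so feel for the notch: never force the handle against the plate, and leave the vial and the cover-glass boxes where they are.

Things in the scene. Friction and masses are not known exactly. Their poses are not given: they have to be found in the camera images.
- case: Slide storage case, fixed to the worktop: grey box 90 x 200 mm in plan, 60 mm high, with a closed grey plastic two-leaf lid. Origin at the centre of its underside; x points to its back, y to its left end, z up; all 'case' coordinates below are in this frame. The bolt's axis is parallel to case y, at x = -9 mm, z = 74 mm (14 mm above the lid).
- bolt_slide (a joint): Travel of the bolt (m), 0 to 0.082: 0 is drawn back (to the left, +y), and it grows as the bolt moves right, along case -y. The handle stands at case y = 70 mm minus this travel. It starts between 0 and 0.006. Sliding friction about 2.5 N; no spring.
- bolt_turn (a joint): Angle of the handle (rad): 0 straight up, 1.57 level, pointing out of the case's front (case -x). Starts at 1.25 to 1.5, parked left of the plate. It stays where left (friction 0.06 N m). On the plate's top edge the shaft is stopped at about 1.07; in the notch it goes down to 1.57. Over 25 N between handle and plate counts as forcing; a push at the knob acts about twice as hard there.
- bolt: The moving steel bolt: rod 12 mm in diameter, 112 mm long, with a handle that stands out square from it: a square-edged shaft of 10 x 10 mm bar and at its end a knob. Origin on the rod's axis at the handle; its z points along the handle to the knob, its y along the rod (as case y).
- knob (a point): Centre of the knob, 75 mm from the bolt's axis: at case x = -9 mm - 75 mm * sin(turn), z = 74 mm + 75 mm * cos(turn). The knob is a cylinder 20 mm in diameter, 16 mm long, its axis and its two flat end faces along case y (pinch it across these 16 mm; it can turn between the fingers).
- keeper: Keeper on the case's front: a dark strip, fixed to the case at case x = -47 mm, y = 0, z = 66 mm (origin), that carries a steel plate 6 mm thick standing 36 to 42 mm in front of the bolt's axis, its top edge 14 mm above that axis. The plate has one notch, 13 mm wide, open at the top, its floor 7 mm under the axis. Plate ends: 34 mm left and 44 mm right of the notch centre.
- vial: Small brown vial with a white cap, 27 mm wide, 45 mm high, standing on the worktop to the right of the case. Origin at the centre of its base.
- green_box: Green cover-glass box, 35 x 35 x 17 mm, on the worktop to the right of the case, beyond the vial. Origin at the centre of its base.
- white_box: White cover-glass box, 35 x 35 x 17 mm, lying on the right rear of the case's lid. Origin at the centre of its base.
- notch_middle (a point): Middle of the range in which the notch may lie (case y = 8 mm, level with the plate's top edge), NOT the notch: the plate is set in slotted screw holes, so the notch centre is anywhere up to 14 mm left or right of here (at a bolt travel of 0.048 to 0.076), fixed during the work and not reported.

How it is judged (in metres and radians):
On the way, in this order (a step that is already met when the one before it is completed fails the run):
1. the handle is lifted above the keeper plate (value of joint bolt_turn below 1.09 rad), for 0.05 s.
2. the bolt is slid across (value of joint bolt_slide above 0.043 m), for 0.05 s.
3. the handle is turned fully down in the notch (value of joint bolt_turn above 1.4 rad and value of joint bolt_slide above 0.043 m), for 0.2 s.
At the end, for the whole second after the job is handed in: The bolt is across (travel over 0.043 m) with its handle down in the keeper notch (turn over 1.40 rad, level is 1.57), at rest and let go (all of step 3 and linear speed of bolt below 0.02 m/s); the robot touches nothing.
It fails at once if the handle is forced against the keeper plate (over 25 N) (contact force between bolt and keeper above 25 N).
It fails at once if the vial, or a cover-glass box, is moved over 20 mm or the vial tipped (distance of any of vial, green_box, white_box from where it was at the start of the episode above 0.02 m or angle between vial's own z axis and vertical above 0.4 rad).
It also fails if it takes over 72 s, if anything falls off the work surface, if the arm or the gripper's body presses on something with over 40 N, if the wrist force passes 120 N, or if a joint passes its speed limit or range.

### The arm

A 7-joint arm with a two-finger parallel gripper is mounted at the origin on a cart in front of the work surface, level with it; the furniture and walls round the work are solid. World frame = base frame: x ahead of the robot, y to its left, z up, the work surface at z = 0. Lengths are in mm, angles in degrees, forces in N, time in s.
With the tool pointing down it reaches from about 425 to 925 mm from the base axis. Payload 6.8 kg.
Tool frame: the origin (TCP) lies between the finger pads; the fingertips stand 14 mm ahead of it and the grasp point (between the pads) lies 5 mm behind it; z points along the fingers, y is the line along which they close (so a half turn about z gives the same grasp; the last joint's range is limited). The gripper opens to 88 mm and grips with 3 to 60 N. Pads are 20 mm wide; open, the fingers measure 115 mm over their backs; the gripper's body (75 mm by 178 mm) begins 61 mm behind the grasp point.
Start: joints at [-78.673, 27.33, 1.283, 89.118, -0.659, 63.558, -4.761], TCP at [203.209, 643.703, 236.664] pointing down, gripper open.
Joint ranges: [-169.35, 169.35], [-19.33, 120.38], [-80.79, 83.38], [13.8, 139.57], [-78.32, 258.32], [9.67, 109.79], [-169.56, 169.56]. Speed limits (degrees/s): [136.94, 136.94, 180, 180, 180, 180, 180].

### API

Orientations are given as [roll, pitch, yaw] about the fixed x, y, z axes, in that order (R = Rz(yaw) Ry(pitch) Rx(roll)).
In Python, from station import * gives the robot as it stands. Calls block until the motion is done:
- goto(position, orientation): joint-space move of the TCP to a pose.
- move_linear(position, v=150, frame=None): straight line of the TCP; frame=None keeps the orientation; v is the mean speed in mm/s.
- goto_joints(angles): joint-space move.
- grip(opening, newtons=None): opening from 0.0 (shut) to 1.0 (fully open); newtons is the grip in N (None keeps the last); returns when the fingers have stopped.
- wait(seconds).
- solve_ik(position, orientation): joint angles nearest the present ones, or None.
- read_state(): the state.
- read_camera(name): name is "scene" or "top"; returns the picture (384x512x3 uint8, blue, green, red); there is no depth.
- camera_model(name): a dict with "fx", "fy", "cx", "cy" (pixels), "R" (3x3) and "t" (3): a world point X has camera coordinates R X + t. Camera axes: x right, y down, z forward; pixel columns grow to the right and rows downward; lengths in mm; the calibration is good to about 2 mm. A picture is of the moment at which its call begins. camera_model takes no time and is no camera call.
A pose or a line that the arm cannot do raises Unreachable and nothing moves.
- close_job(): hands the job in; it is judged then, once.
The state is a dict: "clock": time; "joints": joint angles; "qvel": joint speeds; "tau": joint torques, N m; "tool_pos": TCP position; "orientation": TCP orientation; "ft_force": force on the tool from outside, world axes, zero at the start; "moment": the same for the moment, N m; "opening": opening from 0.0 (shut) to 1.0 (fully open); "finger_force": force on a finger pad.
Only numpy, scipy, OpenCV 4.12 (cv2) and the standard library are available. Lean on these libraries where they do the work, as an engineer would, in place of code of your own. Each camera call takes 0.05 s, during which the arm holds its last target. There are 200 camera calls.

## Working session

There is one attempt and no reset: what is moved stays moved. The work goes in short steps, each a Python script; the robot and the scene stay as the last script left them, time stands still between calls to the robot, and variables do not carry over. Pictures are saved under pics/ and viewed, at most 10 in all, crops included, and the job is handed in when it is done.

```bash
mkdir -p pics
python3 - <<'E'
from station import *
import cv2
for n in("scene","top"):
    cv2.imwrite(f"pics/{n}0.png",cv2.resize(read_camera(n),(800,600)))
    print(n,camera_model(n))
s=read_state();print(s)
E
```

```text
scene {'fx': 442.5130278489736, 'fy': 442.5130278489736, 'cx': 254.2444904263808, 'cy': 186.74958209443466, 'R': array([[-0.58745698, -0.80925361,  0.00169949],
       [-0.36397691,  0.26234291, -0.8936985 ],
       [ 0.72278289, -0.52562799, -0.44866481]]), 't': array([415.99295141, 227.25730136, 649.91953902])}
top {'fx': 403.9988829541937, 'fy': 403.9988829541937, 'cx': 257.18124922175696, 'cy': 190.15968902777735, 'R': array([[-0.01300386, -0.99988622,  0.00764556],
       [-0.99164812,  0.01191475, -0.12842133],
       [ 0.12831563, -0.00925168, -0.99169023]]), 't': array([176.67890212, 485.90994032, 908.45482128])}
{'clock': 0.1, 'joints': array([-78.67333086,  27.37069671,   1.280743  ,  89.17069707,
        -0.66088386,  63.55817167,  -4.76172874]), 'qvel': array([ 0.06381727, -0.10832546, -0.11923556, -0.13070231, -0.00447955,
       -0.0777879 ,  0.00989432]), 'tau': array([ 3.96639734e-03, -5.84087527e+01,  1.54011570e+00, -2.73311019e+01,
       -5.41874534e-02,  1.31602917e-02,  4.32549791e-05]), 'tool_pos': array([203.0566524 , 643.19861307, 235.79773446]), 'orientation': array([-1.79907901e+02,  5.17077393e-03,  1.62478957e+02]), 'ft_force': array([-0.67567154,  0.93419232, -0.15331232]), 'moment': array([0.00921492, 0.04634801, 0.01385919]), 'finger_force': 0.0, 'opening': 0.9974795975526228}
```

View pics/scene0.png

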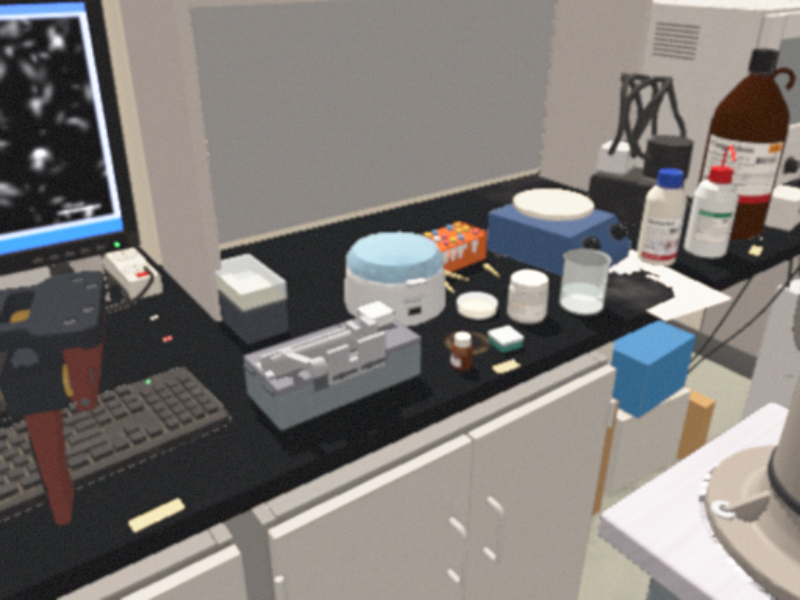

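View pics/top0.png

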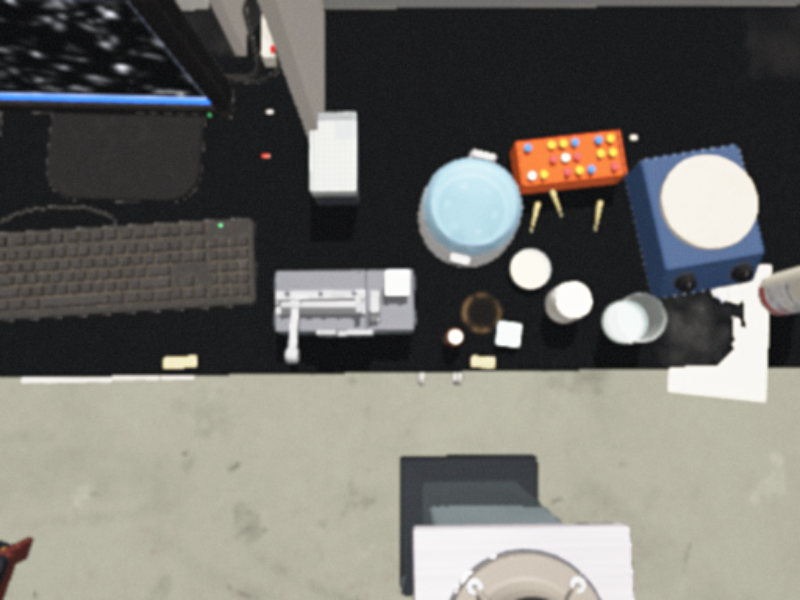

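The top view shows the case at about (345,302) and the knob at (291,354), in 800x600 pixels. The vial is at (455,338) and the white box at (397,282). I'll enlarge the case in both views.

Run:
```python
from station import *
import cv2,numpy as np
a=read_camera("top")[160:240,165:275]; b=read_camera("scene")[185:275,150:275]
a=cv2.resize(a,(770,560),interpolation=cv2.INTER_CUBIC); b=cv2.resize(b,(750,540),interpolation=cv2.INTER_CUBIC)
cv2.imwrite("pics/a1.png",a);cv2.imwrite("pics/b1.png",b)
```

```text
(no output)
```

View pics/a1.png

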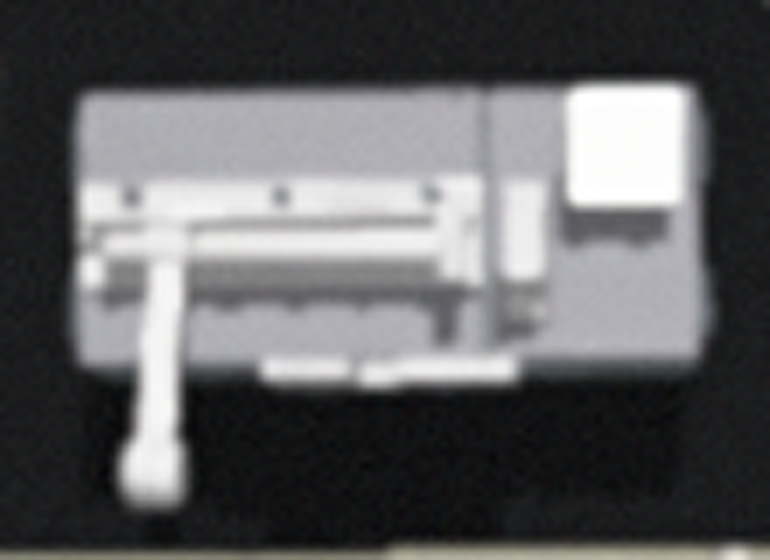

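View pics/b1.png

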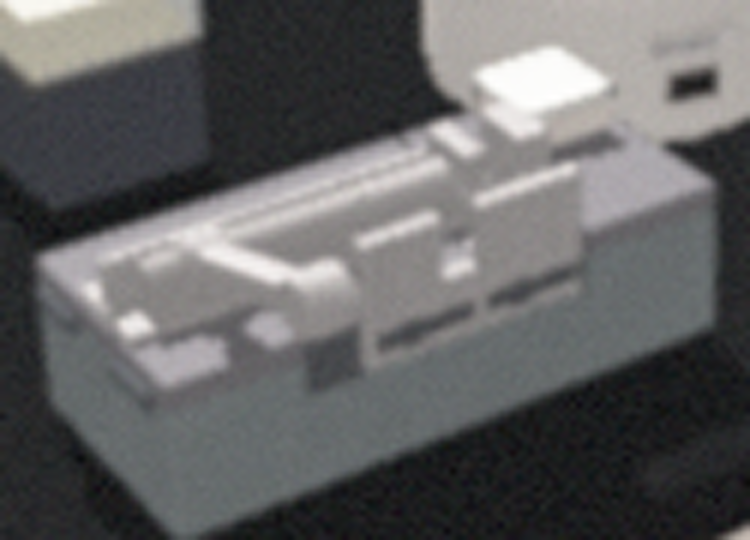

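The top crop has lid corners at (78,92), (697,88), (700,362) and (80,362). The knob is at (153,472) and the plate spans x=262..518, with the notch gap at about x=350..395. The scene crop shows the notch at (460,240) and the knob at (325,290). Next I'll fit the poses.

```bash
cat > fit.py <<'E'
from station import *
import numpy as np
from scipy.optimize import least_squares
C={n:camera_model(n) for n in("top","scene")}
O={"top":(165,160,7),"scene":(150,185,6)}
def proj(n,X):
    c=C[n];p=np.array(c["R"])@X+c["t"];u=np.array([c["fx"]*p[0]/p[2]+c["cx"],c["fy"]*p[1]/p[2]+c["cy"]])
    o=O[n];return (u-[o[0],o[1]]+.5)*o[2]-.5
def W(p,c):
    a=p[2];return np.array([p[0]+np.cos(a)*c[0]-np.sin(a)*c[1],p[1]+np.sin(a)*c[0]+np.cos(a)*c[1],c[2]])
obs=[("top",(45,100,60),(78,92)),("top",(45,-100,60),(697,88)),("top",(-45,-100,60),(700,362)),("top",(-45,100,60),(80,362)),
("scene",(-45,100,60),(155,405)),("scene",(-45,-100,60),(715,188)),("scene",(45,100,60),(40,258)),("scene",(-45,100,0),(185,540)),("scene",(-45,-100,0),(715,325)),("scene",(45,100,0),(52,408))]
def f(p):
    r=[(proj(n,W(p,c))-m)/O[n][2] for n,c,m in obs]
    ny,s,t=p[3:6]
    r.append((proj("top",W(p,(-48,ny,88)))[:1]-372)/7)
    for cam,m in(("top",(153,472)),("scene",(322,290))):
        r.append((proj(cam,W(p,(-9-75*np.sin(t),70-s,74+75*np.cos(t))))-m)/O[cam][2])
    return np.concatenate(r)
q=least_squares(f,[580,250,0,8,3,1.35],x_scale=[10,10,.1,5,5,.1],loss="soft_l1")
p=q.x
if __name__=="__main__":
    print(p,np.round(f(p),1))
    for c in((-48,p[3]+34,88),(-48,p[3]-44,88),(-48,p[3]+6.5,88),(-48,p[3]-6.5,88)):print(proj("top",W(p,c)),proj("scene",W(p,c)))
E
python3 fit.py
```

```text
[ 4.83178027e+02  2.55911728e+02 -9.02113872e-03  8.22213488e-01
  3.11261025e+00  1.22551268e+00] [-0.4 -1.2 -0.4 -0.9 -0.6 -0.4 -1.6 -0.1  2.3 -2.3  2.4 -0.5 -0.6 -0.7
 -0.1  3.5  1.8  2.6  0.5  1.1 -0.  -0.4 -1.   0.4  0.2]
[261.95064399 363.61115963] [368.98434209 241.61441123]
[514.31406026 362.75493518] [589.46069147 164.20777255]
[350.96650677 363.30914455] [449.30739395 213.41393771]
[393.03096308 363.16642729] [486.27188773 200.43614112]
```

```bash
cat > h.py <<'E'
from station import *
import numpy as np
P=np.array([483.18,255.91,-0.00902]); ORI=[180,0,179.5]
def W(c):
    a=P[2];return np.array([P[0]+np.cos(a)*c[0]-np.sin(a)*c[1],P[1]+np.sin(a)*c[0]+np.cos(a)*c[1],c[2]])
def tcp(s,t,dz=0):  # grasp point (5 mm above TCP) on the knob; s in mm, t in rad
    return W((-9-75*np.sin(t),70-s,74+75*np.cos(t)-5+dz))
def case(pos):
    d=np.asarray(pos)-[P[0],P[1],0];c,s=np.cos(P[2]),np.sin(P[2])
    return np.array([c*d[0]+s*d[1],-s*d[0]+c*d[1],d[2]])
def rep(m=""):
    r=read_state();print(m,round(r["clock"],2),"case",np.round(case(r["tool_pos"])+[0,0,5],1),"F",np.round(r["ft_force"],1),"ff",round(r["finger_force"],1),"op",round(r["opening"]*88,1));return r
E
python3 - <<'E'
from h import *
import cv2
print(solve_ik(tcp(3.1,1.2255,90),ORI))
goto(tcp(3.1,1.2255,90),ORI); grip(0.55,12); rep("above")
move_linear(tcp(3.1,1.2255,30),v=100);rep()
cv2.imwrite("pics/c.png",np.hstack([cv2.resize(read_camera("top")[160:240,165:245],(400,400)),cv2.resize(read_camera("scene")[155:265,150:260],(400,400))]))
E
```

```text
[-49.22016749  16.03747425   4.32574204 113.80497349  -1.55394638
  50.21126188  45.43242971]
above 2.4 case [-79.5  66.9 189.4] F [0.3 0.1 0. ] ff 0.0 op 48.5
 3.15 case [-79.3  67.1 129.7] F [ 0.2 -0.6  1. ] ff 0.0 op 48.7
```

View pics/c.png

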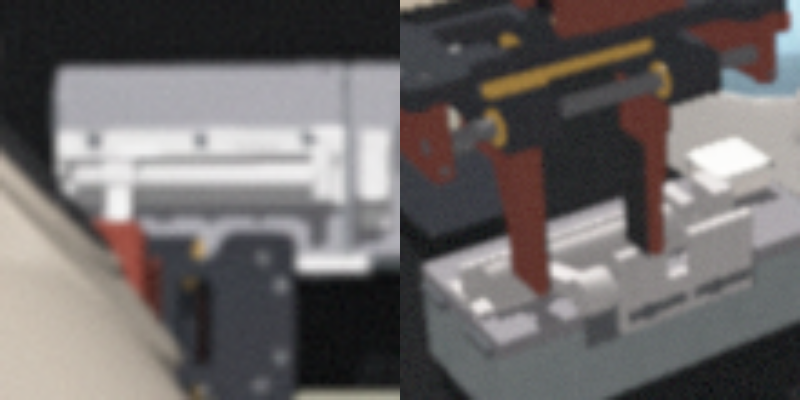

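The fingers straddle the knob, with the right one clear in front of the plate. I'll narrow the opening, descend, pinch and lift.

Run:
```python
from h import *
grip(0.42); move_linear(tcp(3.1,1.2255),v=80); rep("down")
grip(0.0,15); r=rep("pinched")
if 12<r["opening"]*88<20:
    for t in (1.15,1.07,0.99,0.91,0.84):
        move_linear(tcp(3.1,t),v=40); rep(t)
```

```text
down 4.19 case [-79.7  66.7  99.1] F [ 0.6  0.6 -0.1] ff 0.0 op 37.2
pinched 4.65 case [-79.4  67.1  99.7] F [ 0.2 -0.2  1. ] ff 15.0 op 16.2
1.15 4.94 case [-77.5  67.1 104.9] F [-1.1  1.6  0.1] ff 15.0 op 15.9
1.07 5.24 case [-74.9  66.9 110.3] F [-2.2  0.7  1.4] ff 15.0 op 16.1
0.99 5.54 case [-71.8  66.9 115.4] F [-3.1 -0.6  2.3] ff 15.0 op 15.6
0.91 5.84 case [-68.2  66.9 120.3] F [-4.4  0.7  2.3] ff 15.0 op 15.8
0.84 6.12 case [-64.7  66.8 124.3] F [-4.3 -0.1  2.7] ff 15.0 op 15.7
```

Run:
```python
from h import *
for s in (20,45,69.2): move_linear(tcp(s,0.84),v=50); rep(s)
t=0.9
move_linear(tcp(69.2,0.98),v=30); grip(0.0,6); b=rep("bias")["ft_force"]
for t in np.arange(1.0,1.3,0.015):
    move_linear(tcp(69.2,t),v=15); r=rep(round(t,3))
    if np.abs(r["ft_force"]-b)[2]>4.5 or abs(r["ft_force"][1]-b[1])>5: print("stop");break
```

```text
20 6.62 case [-64.8  48.6 124.1] F [-4.1 -2.9  4.1] ff 15.0 op 16.2
45 7.27 case [-64.6  23.6 124. ] F [-0.6 -2.3  3.6] ff 15.0 op 16.0
69.2 7.9 case [-64.5  -0.6 124. ] F [ 1.5 -2.2  1. ] ff 15.0 op 16.0
bias 8.62 case [-71.2   0.6 115.6] F [ 4.3 -2.2 -4.5] ff 6.0 op 16.0
1.0 8.87 case [-72.    0.7 114.5] F [ 3.4 -1.5 -3.2] ff 6.0 op 15.6
1.015 9.12 case [-72.6   0.8 113.6] F [ 4.6 -1.6 -3.2] ff 6.0 op 15.9
1.03 9.37 case [-73.3   0.9 112.6] F [ 4.4 -1.8 -3.3] ff 6.0 op 16.2
1.045 9.62 case [-73.9   0.9 111.6] F [ 4.6 -0.8 -2.6] ff 6.0 op 16.2
1.06 9.87 case [-74.6   0.9 110.6] F [ 3.7 -1.4 -3.2] ff 6.0 op 16.2
1.075 10.12 case [-75.2   0.9 109.6] F [ 4.  -1.2 -1.6] ff 6.0 op 16.0
1.09 10.37 case [-75.7   0.9 108.6] F [ 2.8 -0.6 -2.3] ff 6.0 op 16.2
1.105 10.62 case [-76.2   0.9 107.6] F [ 1.6 -0.5 -0.8] ff 6.0 op 16.3
1.12 10.87 case [-76.7   0.9 106.6] F [ 3.1 -0.4 -0.9] ff 6.0 op 16.4
1.135 11.12 case [-77.2   0.8 105.5] F [ 2.1 -0.7 -0.9] ff 6.0 op 16.4
1.15 11.37 case [-77.6   0.8 104.6] F [ 1.4 -0.5 -1.5] ff 6.0 op 16.0
1.165 11.62 case [-78.    0.8 103.5] F [ 0.7 -0.2 -1.2] ff 6.0 op 16.2
1.18 11.87 case [-78.4   0.9 102.5] F [ 0.5 -0.7 -0.9] ff 6.0 op 16.1
1.195 12.12 case [-78.8   0.8 101.4] F [ 1.1  0.3 -1.3] ff 6.0 op 16.0
1.21 12.37 case [-79.2   0.8 100.4] F [ 1.   1.  -0.5] ff 6.0 op 15.9
1.225 12.62 case [-79.5   0.8  99.4] F [ 1.3 -0.7 -1.2] ff 6.0 op 16.1
1.24 12.87 case [-79.9   0.8  98.3] F [ 2.1 -0.2 -1. ] ff 6.0 op 16.3
1.255 13.12 case [-80.2   0.8  97.2] F [ 1.5 -1.8 -1.4] ff 6.0 op 16.1
1.27 13.37 case [-80.6   0.8  96.2] F [ 1.5  0.6 -1.1] ff 6.0 op 16.4
1.285 13.62 case [-80.9   0.8  95. ] F [ 3.2  0.6 -1.1] ff 6.0 op 16.0
1.3 13.87 case [-81.2   0.8  94. ] F [ 2.5  0.5 -1. ] ff 6.0 op 16.1
```

Run:
```python
from h import *
import cv2
cv2.imwrite("pics/d.png",cv2.resize(read_camera("scene")[165:265,175:285],(770,560),interpolation=cv2.INTER_CUBIC))
```

```text
(no output)
```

View pics/d.png

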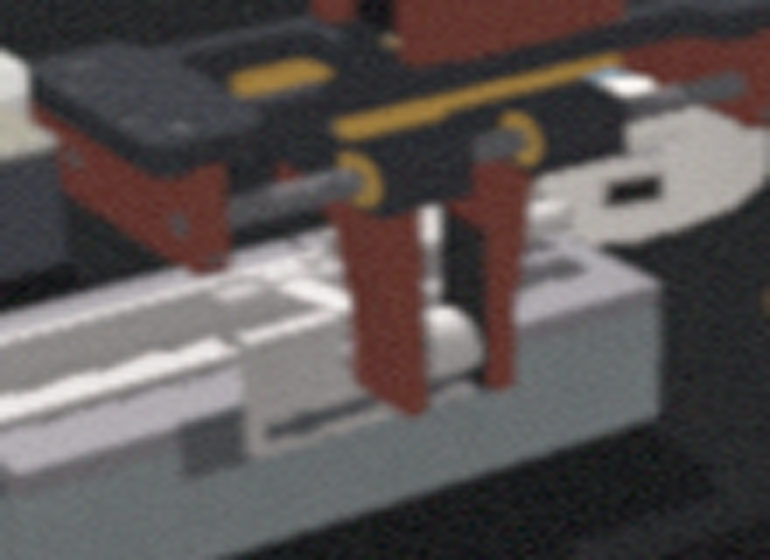

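The knob shows between the pads at about (452,335) in the crop, spanning y≈300..375. I'll check it against the height expected for "in the notch" and for "blocked".

Run:
```python
from h import *
c=camera_model("scene")
def pr(X):
    p=c["R"]@X+c["t"];u=np.array([c["fx"]*p[0]/p[2]+c["cx"],c["fy"]*p[1]/p[2]+c["cy"]]);return (u-[175,165])*[7,5.6]
for t in(1.07,1.2,1.3): print(t,pr(tcp(69.2,t)+[0,0,5]), "tip",pr(tcp(69.2,1.3)+[0,0,-14]))
```

```text
1.07 [424.25502457 277.61654516] tip [440.95888021 383.35034024]
1.2 [434.06694194 308.0110312 ] tip [440.95888021 383.35034024]
1.3 [439.81892067 331.11722869] tip [440.95888021 383.35034024]
```

The knob is at y≈335, which matches a turn of 1.30, so the handle is below the plate's top edge and in the notch. I'll finish turning it down while watching the force.

Run:
```python
from h import *
import cv2
b=read_state()["ft_force"]
for t in np.arange(1.325,1.575,0.02):
    move_linear(tcp(69.2,t),v=20); r=read_state(); d=r["ft_force"]-b
    if abs(d[2])>4.5 or abs(d[1])>5: print("stop",t);break
rep(round(t,3))
cv2.imwrite("pics/e.png",cv2.resize(read_camera("scene")[165:265,175:285],(770,560),interpolation=cv2.INTER_CUBIC))
```

```text
stop 1.5450000000000002
1.545 16.92 case [-83.9   0.8  76.1] F [ 0.1 -0.7  4.1] ff 6.0 op 16.2
```

View pics/e.png

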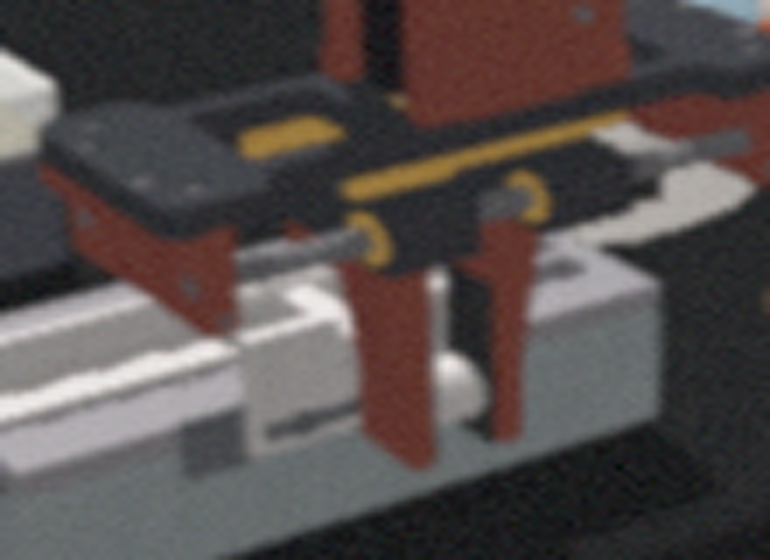

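The knob has moved down with the fingers to about (460,390) and has met its end stop near level. I'll open, retreat straight up and take a last look.

Run:
```python
from h import *
import cv2
grip(0.42); wait(.2); rep("open")
move_linear(tcp(69.2,1.545,110),v=80); move_linear(tcp(0,1.545,150),v=150); rep("up")
cv2.imwrite("pics/f.png",cv2.resize(read_camera("scene")[165:265,175:285],(770,560),interpolation=cv2.INTER_CUBIC))
c=camera_model("scene")
for t in(1.35,1.45,1.55):
    p=c["R"]@(tcp(69.2,t)+[0,0,5])+c["t"];print(t,(np.array([c["fx"]*p[0]/p[2]+c["cx"],c["fy"]*p[1]/p[2]+c["cy"]])-[175,165])*[7,5.6])
```

```text
open 17.71 case [-84.    0.8  75.9] F [-0.2 -0.1  0.9] ff 0.0 op 37.0
up 19.92 case [-84.2  69.1 225.4] F [ 0.6  0.3 -0.1] ff 0.0 op 37.0
1.35 [442.08586125 342.48058434]
1.45 [445.37433854 364.65485286]
1.55 [446.98409476 385.8731085 ]
```

View pics/f.png

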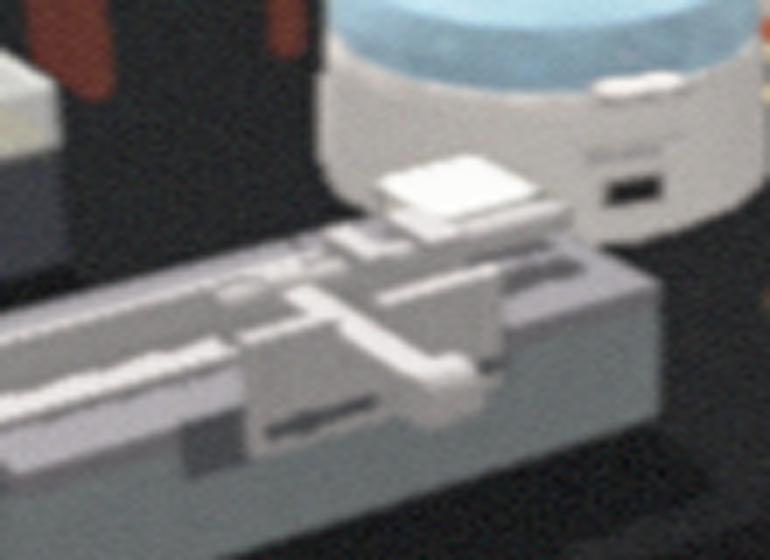

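The handle lies in the notch with the knob at about (447,388), which matches a turn of 1.55. The white box is in place and the gripper is clear, so I'm handing in.

```bash
python3 -c "
from station import *
print(close_job())"
```

```text
the job is handed in; nothing more can be done
None
```

I locked the case and handed the job in: the bolt is across at about 69 mm travel and the handle is down in the notch at about 1.55 rad, released with the gripper clear; the hand-in gave no verdict.

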